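# Clamp the steel tube with a U-bolt

## Robot

A 7-joint arm with a two-finger parallel gripper is mounted at the origin on a cart in front of the work surface, level with it; the furniture and walls round the work are solid. World frame = base frame: x ahead of the robot, y to its left, z up, the work surface at z = 0. Lengths are in m, angles in rad, forces in N, time in s.
With the tool pointing down it reaches from about 0.4 to 0.85 m from the base axis. Payload 6.9 kg.
Tool frame: the origin (TCP) lies midway between the tips of the shut fingers; the grasp point (between the pads) lies behind it (ctrl.pinch_z is the z of the grasp point in the tool frame, in m); z points along the fingers, y is the direction in which the jaws open and shut (so a half turn about z gives the same grasp; the last joint's range is limited). The gripper opens to 85 mm and grips with 20 to 120 N. Pads are 22 mm wide; open, the fingers measure 114 mm over their backs; the gripper's body (76 mm by 85 mm) begins 54 mm behind the grasp point. The pads swing forward as they close: fully open they stand 13 mm farther back than shut.
Start: joints at [1.214, 0.507, -0.238, 1.5, 0.126, 1.149, -0.155], TCP at [0.279, -0.559, 0.231] pointing down, gripper open.
Joint ranges: [-3.08, 3.08], [-0.24, 2.05], [-1.43, 1.35], [0, 2.5], [-1.52, 4.66], [0.17, 1.96], [-2.89, 2.89]. Speed limits (rad/s): [2.39, 2.39, 3.14, 3.14, 3.14, 3.14, 3.14].

## Interface

Orientations are given as a unit quaternion [w, x, y, z].
In Python, from station import ctrl, get_state, vision, ticket, models gives the robot as it stands. Calls block until the motion is done:
- ctrl.movep(position, orientation): joint-space move of the TCP to a pose.
- ctrl.movel(position, frame=None, max_speed=0.15): straight line of the TCP; frame=None keeps the orientation; max_speed is the mean speed in m/s.
- ctrl.set_joints(angles): joint-space move.
- ctrl.ungrasp() and ctrl.close_gripper(force=None): open the fingers fully, or close them until they stop; force is the grip in N (None keeps the last).
- ctrl.pause(seconds).
- ctrl.ik(position, orientation): joint angles nearest the present ones, or None.
- get_state(): the state.
- vision.grab_frame(name): name is "scene" or "top" or "wrist"; returns (picture, depth): 420x560x3 uint8, blue, green, red; 420x560 float32, m along the optical axis (not along the pixel's ray), 0 where there is no reading.
- vision.camera_info(name): a dict with "mtx" (3x3 intrinsics, pixels), "R" (3x3) and "t" (3): a world point X has camera coordinates R X + t; the wrist camera has in their place "hand_eye" (4x4, takes a point from camera to tool coordinates, whose origin is the TCP and whose axes are the flange's). Camera axes: x right, y down, z forward; pixel columns grow to the right and rows downward; lengths in m; the calibration is good to about 2 mm. A picture is of the moment at which its call begins: read the wrist's pose just before it. camera_info takes no time and is no camera call.
A pose or a line that the arm cannot do raises ctrl.Unreachable and nothing moves.
- ticket.close_job(): hands the job in, once; it reports no verdict.
Trained networks look in the newest picture that a camera, given by its name, has taken for a name from the list of things; names that differ only in an ending like _2 or _b are one class to them, and where a whole thing is asked for, a point or a joint stands for the part that bears it (a point fixed in the world has none). Each returns a list of dicts, best first, with "p" (0 to 1); they miss things now and then, are a little off and sometimes report something else, mostly with a low value. They report only what shows in the picture. A call takes as long as a camera call. They do not tell look-alikes from the thing itself.
- models.recognise(camera, target): "point" ([column, row] in pixels, amid what is visible of it).
- models.masks_of(camera, target): "mask" (420x560 bool, what is visible of it) and "point" ([column, row] in pixels, amid what is visible of it).
The state is a dict: "time": time; "qpos": joint angles; "qd": joint speeds; "tau": joint torques, N m; "tcp_pos": TCP position; "eef_rot": TCP orientation; "contact_force": force on the tool from outside, world axes, zero at the start; "wrist_torque": the same for the moment, N m; "width": finger opening in m.
Only numpy, scipy, OpenCV 4.12 (cv2) and the standard library are available. Lean on these libraries where they do the work, as an engineer would, in place of code of your own. Each camera call takes 0.05 s, during which the arm holds its last target.

## Task

Clamp the steel tube in its stand: take the U-bolt out of the wooden rack block by its tab, straddle the tube with it and pass both legs together through the two holes of the clamp plate under the tube, then push it down until its bow rests on the tube, and let go. The plate has some end play along the tube, so feel for the holes gently and never ram the bolt against the stand or plate; leave the wax tin, the sanding block and the wedge where they are.

Things in the scene. Friction and masses are not known exactly. Their poses are not given: they have to be found in the camera images.
- ubolt_tab (a point): Middle of the upright tab (24 wide in x, 10 thick in y, 36 mm tall) on top of the loose steel U-bolt: grip it along y. x runs from leg to leg, y is the normal of the U, z up, away from the tips. The point lies 14 mm below the tab's top, 20 mm above the bow's top, 28 mm above the bow's inside and 88 mm above the leg tips.
- ubolt: The U-bolt; origin midway between its two leg tips, axes as for the tab. Two smooth round legs 8 mm thick, 44 mm apart (centres), tips chamfered over 4 mm, joined by a half-round bow of 8 mm rod (inner radius 18 mm). About 0.13 kg. Half a turn about z makes no difference. It starts upright with its legs in the rack.
- rack: Fixed wooden rack block, 84 (x) x 44 (y) x 40 mm tall, with two upright holes of 10 mm, 30 mm deep, 44 mm apart along its x, in which the U-bolt stands. Origin: centre of its underside; z up.
- tube_top (a point): Point on the top line of the black steel tube (25 mm thick, 262 mm long, level, fixed in the stand), midway along it. x level across the tube, y level along it, z up. When the U-bolt is home its bow rests on the tube and its tab point is 28 mm above this point, with its x along this x (or reversed).
- stand: The fixed stand; origin at the centre of the underside of its plywood base, 110 (x) x 230 (y) x 14 mm; axes as for the tube. At y = -90 and +90 mm grey cradles, 56 (x) x 24 (y) mm, strap the tube, up to 90 mm high. More than 70 N of contact between U-bolt and stand, all touches added up, spoils the work; a push under 30 N is safe.
- play_mid (a point): Fixed point of the stand, 26.5 mm below the tube top, level with the top face of the steel clamp plate (86 in x, 70 in y, 10 mm thick). The plate has two 12 mm through holes with 1.5 mm chamfers, at x = -22 and +22 mm. It has end play: both holes stand at one y between -9 and +9 mm from here, NOT measured: feel for them.
- button_mid (a point): Fixed point of the stand 17 mm below play_mid, same axes. At this level a sprung rubber button under the plate bars each leg's way: the U-bolt does not pass by its own weight; pushing both tips past the buttons takes 5 to 14 N, and it slides on with up to 8 N of drag. The plate drags along y at about 6 N and stops at the ends of its play. Free room below.
- wax_tin: Round green wax tin, 71 mm across, 36 mm high, loose; origin at the centre of its underside. Leave it alone.
- sanding_block: Sanding block, 37 x 87 x 24 mm, loose; origin at the centre of its underside. Leave it alone.
- wedge: Wooden wedge, 26 x 100 x 20 mm, loose; origin at the centre of its underside. Leave it alone.
Mind the look-alikes: they are no part of the job. Of the things shaped like the ubolt, the bare steel one is meant.

How it is judged:
On the way, in this order (a step that is already met when the one before it is completed fails the run):
1. the U-bolt is lifted out of the rack (z of ubolt_tab in the frame of rack above 0.132 m), for 0.1 s.
2. both legs are in the holes of the clamp plate, astride the tube (x of ubolt_tab in the frame of tube_top between -0.005 and 0.005 m and y of ubolt_tab in the frame of tube_top between -0.014 and 0.014 m and angle between the z axis of ubolt_tab and the z axis of tube_top, either way round below 0.12 rad and angle between the x axis of ubolt_tab and the x axis of tube_top, either way round below 0.2 rad and z of ubolt_tab in the frame of tube_top below 0.055 m), for 0.1 s.
At the end, for the whole second after the job is handed in: U-bolt astride the tube, legs through the plate, bow within 3 mm of the tube (tab point at most 31 mm above the tube top), within 5 mm across and 14 mm along of the stand's middle, upright within 0.12 rad, square within 0.2 rad, released and at rest (x of ubolt_tab in the frame of tube_top between -0.005 and 0.005 m and y of ubolt_tab in the frame of tube_top between -0.014 and 0.014 m and angle between the z axis of ubolt_tab and the z axis of tube_top, either way round below 0.12 rad and angle between the x axis of ubolt_tab and the x axis of tube_top, either way round below 0.2 rad and z of ubolt_tab in the frame of tube_top below 0.031 m and linear speed of ubolt below 0.02 m/s); the robot touches nothing.
It fails at once if the U-bolt is rammed against the stand (over 70 N of contact in all) (contact force between ubolt and stand above 70 N).
It fails at once if the wax tin is disturbed (moved over 20 mm) (distance of wax_tin from where it was at the start of the episode above 0.02 m).
It fails at once if the sanding block is disturbed (moved over 20 mm) (distance of sanding_block from where it was at the start of the episode above 0.02 m).
It fails at once if the wedge is disturbed (moved over 20 mm) (distance of wedge from where it was at the start of the episode above 0.02 m).
It also fails if it takes over 64 s, if anything falls off the work surface, if the arm or the gripper's body presses on something with over 40 N, if the wrist force passes 120 N, or if a joint passes its speed limit or range.

## Working session

There is one attempt and no reset: what is moved stays moved. The work goes in short steps, each a Python script; the robot and the scene stay as the last script left them, time stands still between calls to the robot, and variables do not carry over. Pictures are saved under pics/ and viewed, and the job is handed in when it is done.

```bash
ls; mkdir -p pics; python3 - <<'E'
from station import ctrl, get_state, vision, ticket, models
import cv2,numpy as np
for n in ("scene","top"):
    im,d=vision.grab_frame(n); cv2.imwrite(f"pics/{n}0.png",im); np.save(f"pics/{n}0.npy",d)
    for t in ("ubolt","rack","stand","tube_top"):
        try: print(n,t,[(np.round(r["point"]),round(r["p"],2)) for r in models.recognise(n,t)])
        except Exception as e: print(n,t,e)
    c=vision.camera_info(n);print(c)
s=get_state();print(s["time"],s["contact_force"],s["width"],s["eef_rot"],ctrl.pinch_z)
E
```

```text
pics
scene ubolt [(array([243., 242.]), 0.92), (array([310., 280.]), 0.81), (array([303., 227.]), 0.62)]
scene rack [(array([301., 255.]), 0.6)]
scene stand [(array([286., 196.]), 0.56)]
scene tube_top [(array([285., 196.]), 0.94)]
{'mtx': array([[424.21248125,   0.        , 281.08713326],
       [  0.        , 424.21248125, 211.71154567],
       [  0.        ,   0.        ,   1.        ]]), 'R': array([[-0.75558112, -0.65492323, -0.01314331],
       [-0.32975921,  0.39762479, -0.85624377],
       [ 0.56600004, -0.64262749, -0.51640475]]), 't': array([0.3863462 , 0.25272343, 0.60349741])}
top ubolt [(array([242., 185.]), 0.81), (array([247., 294.]), 0.71), (array([302., 246.]), 0.6)]
top rack [(array([300., 249.]), 0.61), (array([392., 157.]), 0.23)]
top stand [(array([387., 155.]), 0.82)]
top tube_top [(array([387., 158.]), 0.57)]
{'mtx': array([[515.78536657,   0.        , 282.48819862],
       [  0.        , 515.78536657, 219.66843124],
       [  0.        ,   0.        ,   1.        ]]), 'R': array([[ 0.00835726, -0.99941009, -0.03331104],
       [-0.98711044, -0.00292104, -0.16001393],
       [ 0.15982223,  0.03421895, -0.98655254]]), 't': array([0.02718386, 0.5033293 , 0.84890547])}
0.5 [0.81441403 0.28190797 0.32782845] 0.08531750207048153 [-5.52579854e-05  9.73341677e-01  2.29359927e-01 -1.22450971e-05] -0.0187
```

View pics/scene0.png

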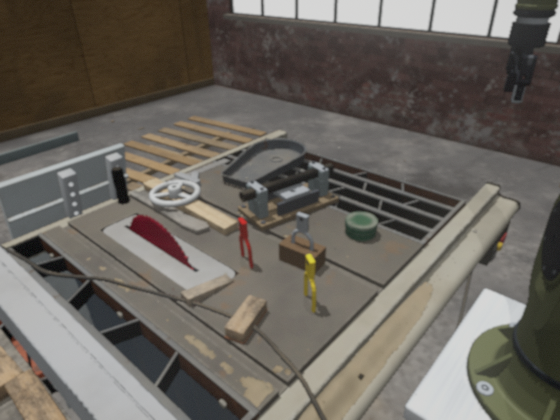

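View pics/top0.png

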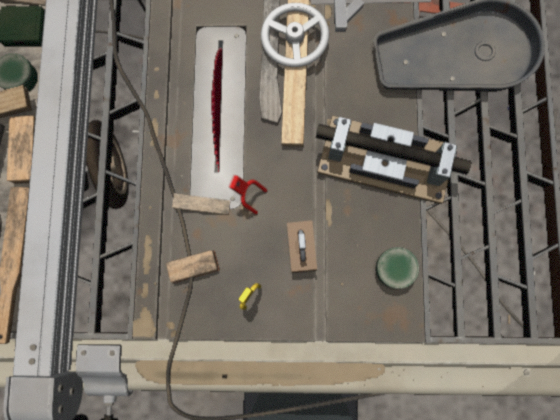

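```bash
python3 - <<'E'
import cv2
a=cv2.imread("pics/scene0.png");b=cv2.imread("pics/top0.png")
cv2.imwrite("pics/c1.png",cv2.resize(a[130:330,190:390],None,fx=3,fy=3,interpolation=2))
cv2.imwrite("pics/c2.png",cv2.resize(b[60:320,200:450],None,fx=2.3,fy=2.3,interpolation=2))
E
```

```text
(no output)
```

View pics/c1.png

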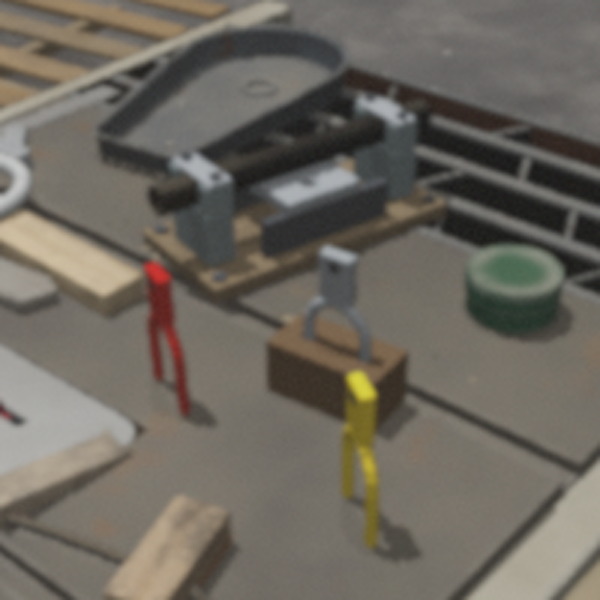

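View pics/c2.png

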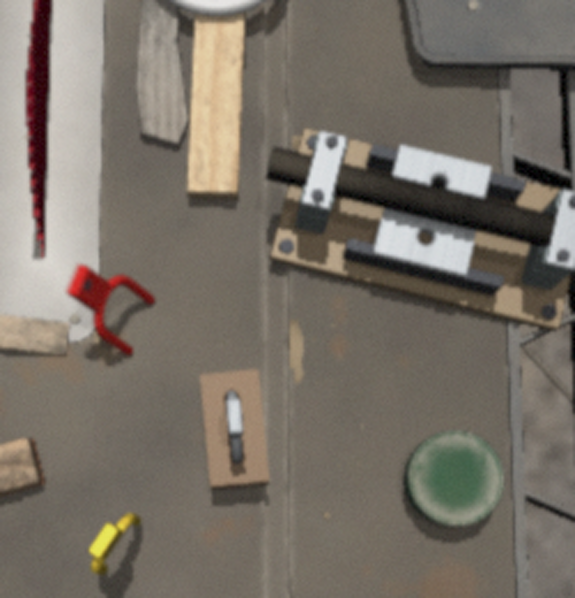

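The U-shaped candidates are:
- Red: scene (243,242), top (242,185)
- Yellow: scene (310,280), top (247,294)
- Bare steel in the rack: scene (303,227), top (302,246)

The close crop confirms the steel one in the rack is the target. The plate holes also show in the top view, at about (390,138) and (386,163). Next I'll locate everything roughly.

```bash
cat > h.py <<'E'
from station import ctrl, get_state, vision, ticket, models
import cv2,numpy as np
from scipy.spatial.transform import Rotation as Ro
def q2R(q): return Ro.from_quat(np.roll(q,-1)).as_matrix()
def R2q(R): return np.roll(Ro.from_matrix(R).as_quat(),1)
def down(yaw):  # tool y axis (jaw) along world angle yaw, tool z down
    y=np.array([np.cos(yaw),np.sin(yaw),0]);z=np.array([0,0,-1.]);x=np.cross(y,z)
    return R2q(np.stack([x,y,z],1))
def ray(cam,px,T=None):
    c=vision.camera_info(cam);v=np.linalg.inv(c["mtx"])@np.array([px[0],px[1],1.])
    if T is None: R=c["R"];return -R.T@c["t"],R.T@v
    return T[:3,3],T[:3,:3]@v
def at_z(cam,px,z,T=None):
    o,v=ray(cam,px,T);return o+v*(z-o[2])/v[2]
def wristT():
    s=get_state();T=np.eye(4);T[:3,:3]=q2R(s["eef_rot"]);T[:3,3]=s["tcp_pos"]
    return T@vision.camera_info("wrist")["hand_eye"]
def cloud(cam,d,T=None):
    c=vision.camera_info(cam);v,u=np.mgrid[0:420,0:560]
    P=np.stack([u,v,np.ones_like(u)],-1)@np.linalg.inv(c["mtx"]).T*d[...,None]
    if T is None: return (P-c["t"])@c["R"]
    return P@T[:3,:3].T+T[:3,3]
E
python3 - <<'E'
from h import *
d=np.load("pics/top0.npy");P=cloud("top",d)
for px in [(302,246),(301,235),(303,232),(390,138),(386,163),(300,260),(360,142),(440,160)]:
    print(px,P[px[1],px[0]].round(4))
# tube: points with z
z=P[...,2]
for lo,hi,b in [(0.065,0.12,(300,100,490,210)),(0.085,0.15,(280,210,325,280)),(0.03,0.05,(280,210,325,280))]:
    m=np.zeros_like(z,bool);x0,y0,x1,y1=b;m[y0:y1,x0:x1]=1
    m&=(z>lo)&(z<hi);q=P[m];print(len(q),q.mean(0).round(4),q.min(0).round(3),q.max(0).round(3))
    w,V=np.linalg.eigh(np.cov(q[:,:2].T));print(w**.5,V[:,1],np.degrees(np.arctan2(V[1,1],V[0,1])))
print("base",at_z("top",(302,246),0.12), [at_z("top",p,.064) for p in [(390,138),(386,163)]])
print(vision.camera_info("wrist"))
E
```

```text
(302, 246) [ 0.4501 -0.0034  0.1102]
(301, 235) [ 0.4671 -0.0018  0.1136]
(303, 232) [ 0.4826 -0.0054  0.0358]
(390, 138) [ 0.6495 -0.158   0.0402]
(386, 163) [ 0.6115 -0.1545  0.0133]
(300, 260) [ 4.339e-01 -4.000e-04  3.850e-02]
(360, 142) [ 0.6295 -0.1006  0.0802]
(440, 160) [ 0.5963 -0.2307  0.0864]
2964 [ 0.6177 -0.1562  0.0807] [ 0.569 -0.283  0.065] [ 0.672 -0.027  0.093]
[0.01166463 0.07838855] [0.24909327 0.9684795 ] 75.57613709710961
110 [ 0.458  -0.0028  0.1098] [ 0.447 -0.008  0.089] [0.471 0.003 0.115]
[0.00296875 0.00749443] [-0.99331444 -0.11544016] -173.37098627907608
1088 [ 0.4582 -0.0029  0.0396] [ 0.415 -0.028  0.031] [0.503 0.022 0.045]
[0.01361621 0.02568903] [-0.99449849 -0.10475095] -173.98718192659018
base [ 0.44897334 -0.00340838  0.12      ] [array([ 0.64162846, -0.15374234,  0.064     ]), array([ 0.59748974, -0.14589654,  0.064     ])]
{'mtx': array([[368.91825611,   0.        , 272.93630925],
       [  0.        , 368.91825611, 207.02510748],
       [  0.        ,   0.        ,   1.        ]]), 'hand_eye': array([[-3.68469689e-04, -9.62726851e-01, -2.70475274e-01,
         6.84054186e-02],
       [ 9.99999873e-01, -2.61676669e-04, -4.30895160e-04,
        -3.08410028e-04],
       [ 3.44057271e-04, -2.70475399e-01,  9.62726825e-01,
        -1.43538747e-01],
       [ 0.00000000e+00,  0.00000000e+00,  0.00000000e+00,
         1.00000000e+00]])}
```

```bash
python3 - <<'E'
from h import *
def snap(n):
    T=wristT();im,d=vision.grab_frame("wrist");cv2.imwrite(f"pics/{n}.png",im);np.savez(f"pics/{n}.npz",T=T,d=d)
    print(n,get_state()["time"],get_state()["tcp_pos"].round(4) if hasattr(get_state()["tcp_pos"],'round') else get_state()["tcp_pos"],[(np.round(r["point"]),round(r["p"],2)) for r in models.recognise("wrist","ubolt_tab")],[(np.round(r["point"]),round(r["p"],2)) for r in models.recognise("wrist","tube_top")])
a=np.radians(76)
for y in (a,a+np.pi,a-np.pi):
    print(y,ctrl.ik([.62,-.15,.2],down(y)),ctrl.ik([.458,-.003,.2],down(y+.35)))
q=down(a) if ctrl.ik([.62,-.15,.2],down(a)) is not None else down(a+np.pi)
ctrl.movep([.62,-.15,.2],q);ctrl.pause(.3);snap("wstand")
ctrl.movep([.458,-.003,.22],down(np.radians(96)));ctrl.pause(.3);snap("wrack")
print(get_state()["qpos"],get_state()["time"])
E
```

```text
1.3264502315156905 [ 0.68709578  0.6671006  -0.8839406   1.50528102  0.53371107  1.22382079
  1.05129426] [ 0.71561377  0.43685732 -1.08524066  1.96104759  0.45603609  1.01536995
  1.09552841]
4.468042885105484 [ 0.29816498  0.54807739 -0.16579942  1.51086295  0.09710676  1.09071078
 -1.70380398] [ 0.33132245  0.30571909 -0.49728222  1.96491271  0.18227825  0.91418963
 -1.72350283]
-1.8151424220741026 [ 0.29816498  0.54807739 -0.16579942  1.51086295  0.09710676  1.09071078
 -1.70380398] [ 0.33132245  0.30571909 -0.49728222  1.96491271  0.18227825  0.91418963
 -1.72350283]
wstand 2.775 [ 0.6199 -0.1503  0.2   ] [(array([537.,  65.]), 0.64)] [(array([266., 186.]), 0.74)]
wrack 4.1083 [ 0.4584 -0.0032  0.2198] [(array([279., 195.]), 0.92), (array([433., 141.]), 0.92), (array([354., 299.]), 0.86), (array([ 94., 300.]), 0.63), (array([487., 165.]), 0.33)] [(array([ 92., 300.]), 0.77)]
[ 0.73806441  0.41466961 -1.10600489  1.92882267  0.42530329  1.05883753
  1.1252386 ] 4.2083
```

View pics/wstand.png

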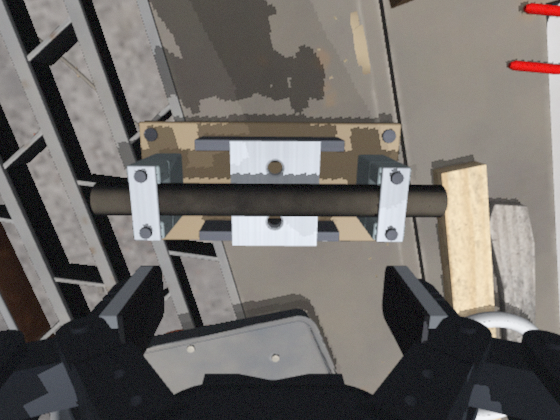

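View pics/wrack.png

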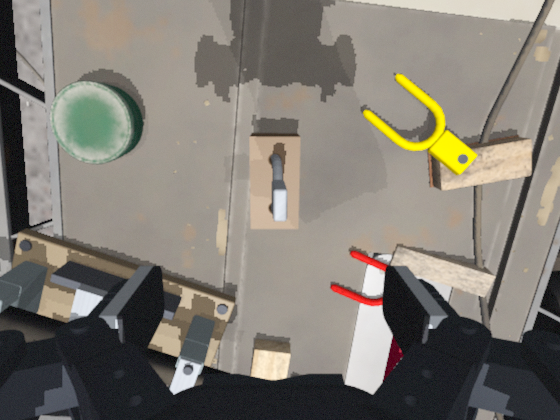

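```bash
python3 - <<'E'
from h import *
f=np.load("pics/wstand.npz");T,d=f["T"],f["d"];P=cloud("wrist",d,T)
im=cv2.imread("pics/wstand.png")
for c in [200,230,255,300,330,350]: # tube column profile
    col=P[170:230,c];print(c,col[:,2].max().round(4), [ (r+170,P[r+170,c,2].round(3)) for r in range(10,52,3)])
print("base z",[P[r,c].round(4) for r,c in [(130,180),(130,270),(235,180),(130,350)]])
print("plate",[P[r,c].round(4) for r,c in [(155,250),(155,300),(235,250),(235,300),(150,240),(178,240)]])
print("strap",[P[r,c].round(4) for r,c in [(200,145),(200,393),(225,146),(225,393)]])
z=P[...,2]
m=np.zeros(z.shape,bool);m[100:260,80:460]=1
m1=m&(z>.005)&(z<.022); cv2.imwrite("pics/mb.png",cv2.resize(np.hstack([m1*255,(m&(z>.07))*255]).astype(np.uint8)[90:270],None,fx=.7,fy=.7))
cv2.imwrite("pics/ws_c.png",cv2.resize(im[130:250,90:450],None,fx=2.2,fy=2.2,interpolation=2))
cv2.imwrite("pics/ws_d.png",cv2.resize(im[130:250,220:330],None,fx=5,fy=5,interpolation=2))
f=np.load("pics/wrack.npz");T,d=f["T"],f["d"];P=cloud("wrist",d,T);z=P[...,2]
m=np.zeros(z.shape,bool);m[120:235,235:320]=1
for lo,hi in((.105,.13),(.06,.13),(.03,.045)):
    q=P[m&(z>lo)&(z<hi)];(c,s,a)=cv2.minAreaRect((q[:,:2]*1000).astype(np.float32));print(len(q),q.mean(0),np.median(q[:,2]),c,s,a)
cv2.imwrite("pics/wr_d.png",cv2.resize(cv2.imread("pics/wrack.png")[120:240,235:325],None,fx=5,fy=5,interpolation=2))
E
```

```text
200 0.0844 [(180, np.float64(0.016)), (183, np.float64(0.015)), (186, np.float64(0.076)), (189, np.float64(0.079)), (192, np.float64(0.082)), (195, np.float64(0.082)), (198, np.float64(0.083)), (201, np.float64(0.084)), (204, np.float64(0.084)), (207, np.float64(0.083)), (210, np.float64(0.083)), (213, np.float64(0.08)), (216, np.float64(0.014)), (219, np.float64(0.015))]
230 0.085 [(180, np.float64(0.056)), (183, np.float64(0.057)), (186, np.float64(0.076)), (189, np.float64(0.078)), (192, np.float64(0.08)), (195, np.float64(0.082)), (198, np.float64(0.084)), (201, np.float64(0.083)), (204, np.float64(0.083)), (207, np.float64(0.085)), (210, np.float64(0.082)), (213, np.float64(0.08)), (216, np.float64(0.075)), (219, np.float64(0.016))]
255 0.0842 [(180, np.float64(0.057)), (183, np.float64(0.058)), (186, np.float64(0.076)), (189, np.float64(0.078)), (192, np.float64(0.08)), (195, np.float64(0.082)), (198, np.float64(0.083)), (201, np.float64(0.083)), (204, np.float64(0.083)), (207, np.float64(0.083)), (210, np.float64(0.083)), (213, np.float64(0.08)), (216, np.float64(0.076)), (219
[... 1456 characters left out ...]
([ 0.5807, -0.1668,  0.0566]), array([ 0.602 , -0.1727,  0.0563])]
strap [array([ 0.5956, -0.2391,  0.087 ]), array([ 0.6387, -0.0664,  0.0879]), array([ 0.6139, -0.2449,  0.0864]), array([ 0.6579, -0.069 ,  0.0866])]
495 [0.45780296 0.0013651  0.11223719] 0.11267454176210717 (458.5816345214844, 1.4463353157043457) (23.91110610961914, 10.04085636138916) 5.8728485107421875
807 [4.52801175e-01 1.71408736e-04 9.91897016e-02] 0.11158216025818046 (452.3603515625, 0.3745546340942383) (36.52104187011719, 10.846247673034668) 5.968733310699463
3746 [ 0.45539427 -0.00311373  0.04099261] 0.04109652600096261 (459.4651794433594, -1.9555931091308594) (84.5904541015625, 43.99148178100586) 5.708180904388428
```

View pics/ws_d.png

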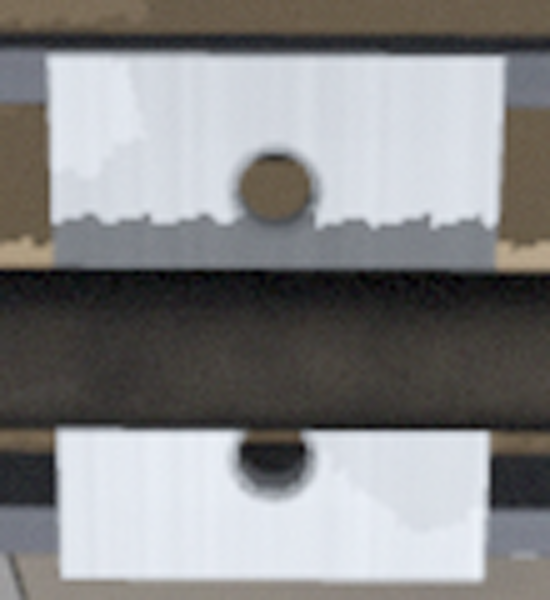

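View pics/ws_c.png

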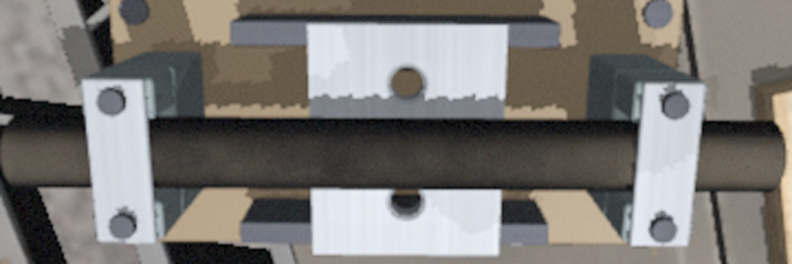

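View pics/wr_d.png

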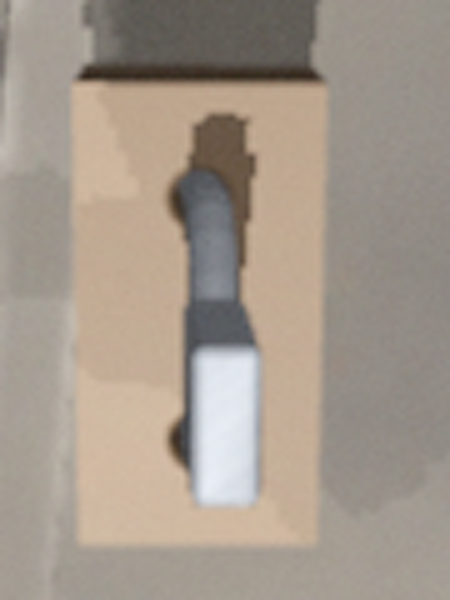

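```bash
cat > fit.py <<'E'
from h import *
from scipy.optimize import least_squares
def fit(name,cam,P,cxy,T,im=None):
    z=P[...,2];u0=np.array([np.cos(np.radians(76)),np.sin(np.radians(76))]);v0=np.array([u0[1],-u0[0]])
    D=P[...,:2]-np.array(cxy);s=D@u0;t=D@v0
    m=(abs(s)<.07)&(abs(t)<.02)&(z>.07)&(z<.095);q=P[m]
    def res(p):
        v=np.array([np.sin(p[0]),-np.cos(p[0])]);return np.hypot((q[:,:2]-cxy)@v-p[1],q[:,2]-p[2])-.0125
    r=least_squares(res,[np.radians(76),0,.072],loss="soft_l1",f_scale=.001);a,o,zc=r.x
    u=np.array([np.cos(a),np.sin(a)]);v=np.array([u[1],-u[0]])
    s=D@u;t=D@v-o
    mt=(abs(t)<.008)&(z>.07)&(z<.095)&(abs(s)<.2);smid=(np.percentile(s[mt],.3)+np.percentile(s[mt],99.7))/2
    ms=(abs(abs(t)-.020)<.005)&(z>.08)&(z<.095)&(abs(s)<.12)
    smid2=(s[ms&(s<0)].mean()+s[ms&(s>0)].mean())/2
    mb=(abs(abs(t)-.045)<.008)&(z>.008)&(z<.022)&(abs(s)<.13)
    mp=(abs(abs(t)-.030)<.01)&(z>.048)&(z<.064)&(abs(s)<.06)
    lo,hi=np.percentile(s[mp],[1,99])
    print(name,"yaw",np.degrees(a),"tubetop",zc+.0125,"rms",r.fun.std(),"tube c",cxy+o*v+smid*u,"strap c",cxy+o*v+smid2*u,"base c",cxy+o*v+u*(s[mb].min()+s[mb].max())/2,"plate z",np.median(z[mp]),"plate s rel strap",lo-smid2,hi-smid2)
    return a,u,v,cxy+o*v+smid2*u,zc+.0125
if __name__=="__main__":
    f=np.load("pics/wstand.npz");T=f["T"]
    a,u,v,c,zt=fit("wrist","wrist",cloud("wrist",f["d"],T),np.array([.62,-.15]),T)
    for px in [(275.3,167.6),(274.8,222)]:
        p=at_z("wrist",px,zt-.0265-.001,T)[:2];print("hole",p,(p-c)@u,(p-c)@v)
    a,u,v,c,zt=fit("top","top",cloud("top",np.load("pics/top0.npy")),np.array([.62,-.15]),None)
    for px in [(390.2,138.5),(385.5,163)]:
        p=at_z("top",px,.0575)[:2];print("hole",p,(p-c)@u,(p-c)@v)
E
python3 fit.py
```

```text
wrist yaw 75.53679466959147 tubetop 0.08345674283950906 rms 0.0005687116003563687 tube c [ 0.62112444 -0.15438188] strap c [ 0.62112711 -0.15437155] base c [ 0.62108391 -0.15453902] plate z 0.057042877042443874 plate s rel strap -0.03052252999935995 0.039220945818022
hole [ 0.60080173 -0.14362843] 0.005326226711278945 -0.022364413048624927
hole [ 0.64433549 -0.15488801] 0.005296393874276883 0.022601857982684447
top yaw 75.49397347532722 tubetop 0.08219738195173788 rms 0.0012846961624592712 tube c [ 0.62114782 -0.15492565] strap c [ 0.62124556 -0.1545479 ] base c [ 0.62109436 -0.15513227] plate z 0.05572319029589412 plate s rel strap -0.03166852752356782 0.03889880383362197
hole [ 0.64286504 -0.15522857] 0.004756316053671441 0.021100780208943945
hole [ 0.59928894 -0.14615208] 0.002628438398503114 -0.023359663594124617
```

```bash
python3 - <<'E'
from h import *
ctrl.movel([.4588,-.0005,.14],[*down(np.radians(95.9))]) if 0 else ctrl.movep([.4588,-.0005,.15],down(np.radians(95.9)))
ctrl.movel([.4588,-.0005,.083],max_speed=.08);ctrl.pause(.3)
T=wristT();im,d=vision.grab_frame("wrist");cv2.imwrite("pics/wg.png",im);np.savez("pics/wg.npz",T=T,d=d)
im,d=vision.grab_frame("scene");cv2.imwrite("pics/sg.png",cv2.resize(im[180:300,230:370],None,fx=5,fy=5,interpolation=2))
s=get_state();print(s["time"],s["tcp_pos"],s["contact_force"])
E
```

```text
5.975 [ 0.45887377 -0.00052252  0.08314609] [-1.31412802 -0.12701641  0.70450641]
```

View pics/wg.png

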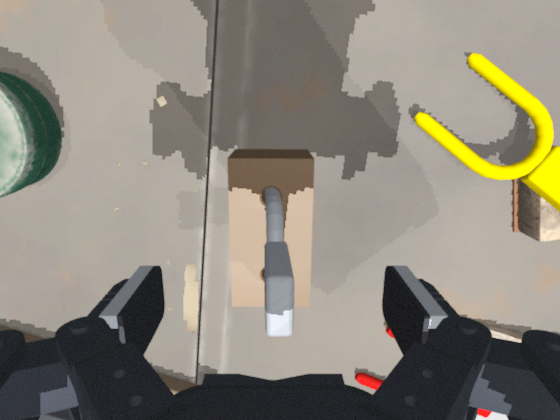

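View pics/sg.png

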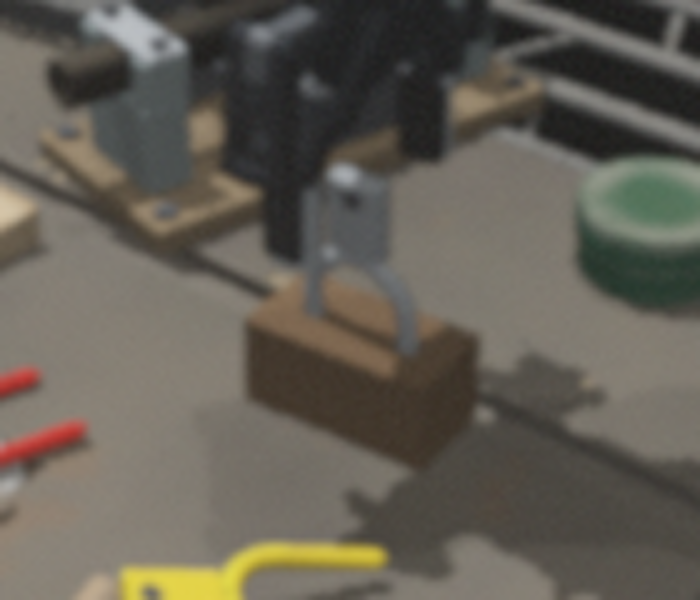

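```bash
python3 - <<'E'
from h import *
p=lambda:(lambda s:print(round(s["time"],2),np.round(s["tcp_pos"],4),np.round(s["contact_force"],1),np.round(s["wrist_torque"],2),round(s["width"],4)))(get_state())
ctrl.movel([.4588,-.0005,.081],max_speed=.05)
ctrl.close_gripper(25);p();ctrl.close_gripper(60);ctrl.pause(.2);p()
ctrl.movel([.4588,-.0005,.10],max_speed=.04);p()
ctrl.movel([.4588,-.0005,.17],max_speed=.1);ctrl.pause(.3);p()
T=wristT();im,d=vision.grab_frame("wrist");cv2.imwrite("pics/wl.png",im);np.savez("pics/wl.npz",T=T,d=d)
im,d=vision.grab_frame("scene");cv2.imwrite("pics/sl.png",cv2.resize(im[130:290,220:380],None,fx=4,fy=4,interpolation=2))
E
```

```text
6.9 [ 0.4588 -0.0005  0.0811] [-0.7  0.3  1.4] [-0.04  0.08 -0.05] 0.0094
7.32 [ 0.4589 -0.0005  0.0811] [-0.8 -0.5  4.5] [-0.08  0.17 -0.03] 0.009
7.94 [ 0.4588 -0.0005  0.1001] [ 0.1  0.6 -1.5] [-0.04 -0.04  0.01] 0.009
9.09 [ 4.586e-01 -4.000e-04  1.697e-01] [ 0.3  0.  -1.8] [-0.01  0.04  0.05] 0.0093
```

View pics/wl.png

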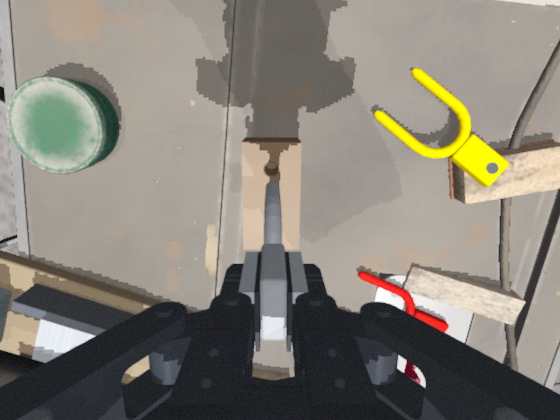

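View pics/sl.png

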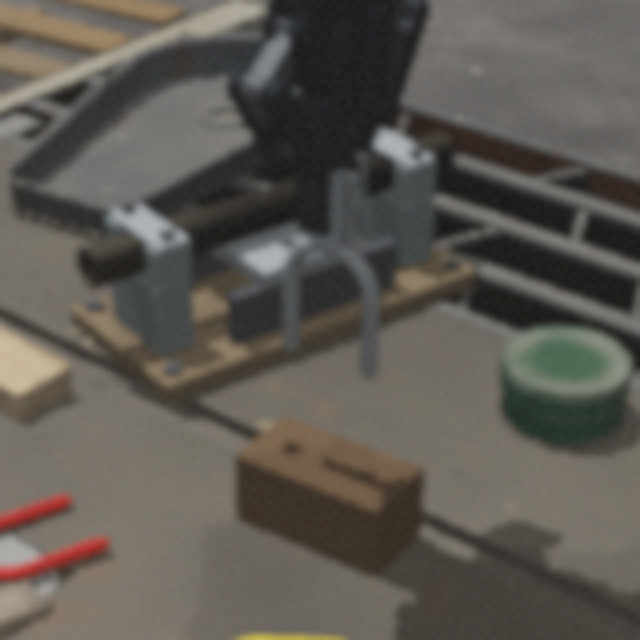

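```bash
python3 - <<'E'
from h import *
p=lambda:(lambda s:print(round(s["time"],2),np.round(s["tcp_pos"],4),np.round(s["contact_force"],1),np.round(s["wrist_torque"],2),round(s["width"],4)))(get_state())
q=down(np.radians(75.52))
ctrl.movel([.4588,-.0005,.20],max_speed=.15)
ctrl.movep([.6223,-.1499,.20],q);p()
ctrl.movel([.6223,-.1499,.165],max_speed=.08);ctrl.pause(.4);ctrl.close_gripper(45);p()
T=wristT();im,d=vision.grab_frame("wrist");cv2.imwrite("pics/wh.png",im);np.savez("pics/wh.npz",T=T,d=d)
cv2.imwrite("pics/wh_c.png",cv2.resize(im[100:340,170:380],None,fx=2.5,fy=2.5,interpolation=2))
im,d=vision.grab_frame("scene");cv2.imwrite("pics/sh.png",cv2.resize(im[130:250,220:360],None,fx=5,fy=5,interpolation=2))
E
```

```text
10.43 [ 0.6215 -0.1479  0.1995] [-0.5  0.7 -0.6] [ 0.06 -0.02 -0.03] 0.009
11.64 [ 0.6223 -0.1499  0.165 ] [-0.7 -0.1 -1.5] [ 0.   -0.01  0.01] 0.0091
```

View pics/wh_c.png

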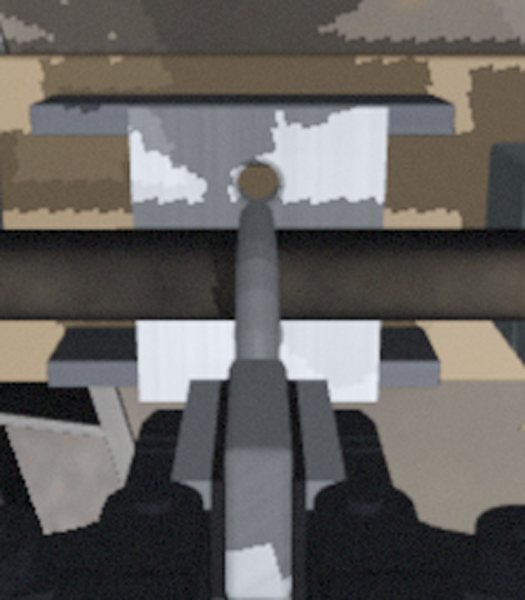

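View pics/sh.png

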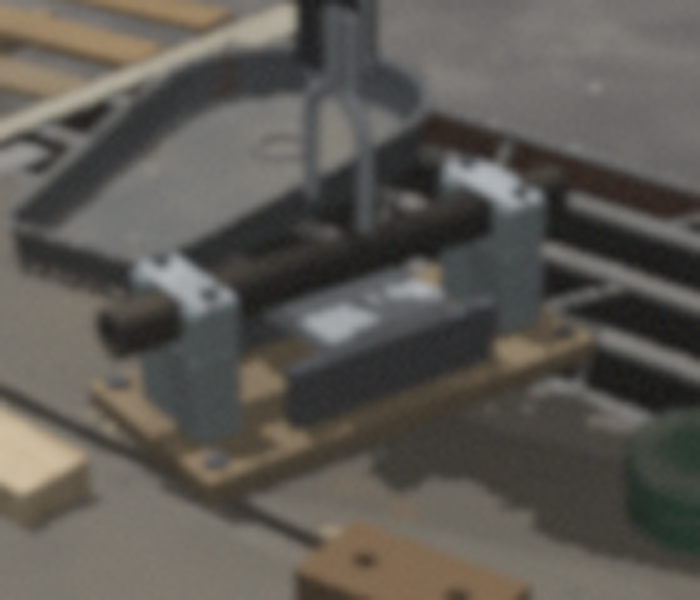

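```bash
cat > desc.py <<'E'
from h import *
def go(x,y,z0,z1,step,lim,sp=.02):
    f0=np.array(get_state()["contact_force"]);z=z0
    while z>z1+1e-6:
        z=max(z-step,z1);ctrl.movel([x,y,z],max_speed=sp)
        s=get_state();f=np.array(s["contact_force"])-f0
        print(round(s["time"],2),np.round(s["tcp_pos"],4),"dF",np.round(f,1),"M",np.round(s["wrist_torque"],2))
        if np.linalg.norm(f)>lim: print("STOP");return z,False
    return z,True
E
python3 - <<'E'
from desc import *
x,y=.6223,-.1499
z,ok=go(x,y,.165,.133,.008,6,.05)
if ok: z,ok=go(x,y,z,.116,.0015,8)
print(z,ok)
E
```

```text
12.05 [ 0.6219 -0.15    0.1563] dF [-0.5  1.   0.6] M [0.03 0.01 0.01]
12.36 [ 0.622  -0.15    0.1485] dF [-0.8 -0.2 -0.4] M [-0.01  0.02  0.03]
12.67 [ 0.622  -0.15    0.1405] dF [-0.9 -0.5  0.2] M [ 0.06 -0.04  0.02]
12.97 [ 0.622  -0.1499  0.1325] dF [-1.1 -0.1 -0.9] M [-0.01  0.   -0.03]
13.22 [ 0.6223 -0.1499  0.1315] dF [ 0.5 -0.2  1.1] M [ 0.    0.02 -0.03]
13.47 [ 0.6223 -0.15    0.13  ] dF [ 0.5 -1.   1.4] M [-0.   -0.05 -0.03]
13.72 [ 0.6222 -0.15    0.1284] dF [ 0.6 -0.3  0.2] M [-0.01 -0.   -0.03]
13.97 [ 0.6222 -0.1499  0.1269] dF [ 0.  -0.9  0.7] M [ 0.08 -0.02 -0.03]
14.22 [ 0.6222 -0.1499  0.1254] dF [ 0.2 -0.7  1.4] M [-0.01  0.03 -0.  ]
14.47 [ 0.6222 -0.15    0.1239] dF [ 0.7 -1.2  0.9] M [ 0.05 -0.03  0.01]
14.72 [ 0.6222 -0.1499  0.1224] dF [ 1.3  0.8 -0.3] M [-0.    0.06 -0.02]
14.97 [ 0.6222 -0.1499  0.1209] dF [ 0.2 -0.6  1.2] M [ 0.01 -0.02 -0.05]
15.22 [ 0.6222 -0.1499  0.1194] dF [ 1.1 -1.1  1. ] M [ 0.   -0.01 -0.02]
15.47 [ 0.6223 -0.1499  0.1179] dF [ 1.  -0.4 -0.4] M [-0.   -0.07 -0.02]
15.72 [ 0.6222 -0.1499  0.1164] dF [0.6 0.1 1.2] M [0.03 0.   0.02]
15.97 [ 0.6223 -0.1499  0.116 ] dF [ 0.9 -0.6  2.2] M [ 0.05 -0.02 -0.  ]
0.116 True
```

```bash
python3 - <<'E'
from desc import *
x,y=.6223,-.1499
z,ok=go(x,y,.116,.098,.0015,24)
if ok: z,ok=go(x,y,z,.090,.0005,14,.01)
print(z,ok)
im,d=vision.grab_frame("wrist");cv2.imwrite("pics/wd.png",cv2.resize(im[100:340,170:380],None,fx=2.5,fy=2.5,interpolation=2))
im,d=vision.grab_frame("scene");cv2.imwrite("pics/sd.png",cv2.resize(im[130:250,220:360],None,fx=5,fy=5,interpolation=2))
E
```

```text
16.23 [ 0.6222 -0.1499  0.1144] dF [-0.4  0.3 -1.4] M [ 0.    0.01 -0.01]
16.48 [ 0.6222 -0.1499  0.1129] dF [-0.1  0.2 -0.8] M [0.   0.02 0.03]
16.73 [ 0.6222 -0.1499  0.1114] dF [-0.2  0.6 -1.4] M [-0.   -0.04  0.  ]
16.98 [ 0.6222 -0.1498  0.1099] dF [-0.8 -0.6 -0.8] M [ 0.07  0.04 -0.01]
17.23 [ 0.6223 -0.1498  0.1085] dF [-0.5  1.3 -0.2] M [0.11 0.1  0.03]
17.48 [ 0.6223 -0.1499  0.1068] dF [-1.6  0.7 -1.1] M [0.12 0.09 0.01]
17.73 [ 0.6223 -0.1498  0.1053] dF [ 0.4  1.7 -2.5] M [0.24 0.01 0.  ]
17.98 [ 0.6222 -0.1497  0.1036] dF [-0.   1.9 -4.2] M [ 0.33 -0.08 -0.02]
18.23 [ 0.6222 -0.1498  0.1022] dF [-0.6  1.7 -3.8] M [ 0.31 -0.08  0.03]
18.48 [ 0.6222 -0.1498  0.1007] dF [ 0.5  1.5 -3.1] M [ 0.42 -0.04 -0.03]
18.73 [ 0.6223 -0.1499  0.0994] dF [-0.9  1.9 -1.4] M [0.35 0.02 0.02]
18.98 [ 0.6221 -0.1499  0.0976] dF [ 0.2  1.9 -4.1] M [ 0.32 -0.1   0.  ]
19.23 [ 0.6222 -0.1499  0.0973] dF [-1.3 -0.1  2. ] M [ 0.34 -0.01 -0.02]
19.48 [ 0.6224 -0.1499  0.0971] dF [-1.4  0.4  3.2] M [ 0.29  0.12 -0.01]
19.73 [ 0.6224 -0.1499  0.0968] dF [-2.3 -0.4  7. ] M [0.25 0.16 0.01]
19.98 [ 0.6224 -0.1499  0.0962] dF [-0.  -1.1  7.5] M [0.22 0.15 0.01]
20.23 [ 0.6224 -0.1499  0.0956] dF [-0.5 -0.5  7.5] M [ 0.22  0.13 -0.  ]
20.48 [ 0.6223 -0.1499  0.0949] dF [-0.9  0.6  6.5] M [0.21 0.03 0.01]
20.73 [ 0.6223 -0.1499  0.0944] dF [-0.1 -0.2  6. ] M [ 0.2   0.06 -0.  ]
20.98 [ 0.6223 -0.1499  0.0938] dF [-0.6 -0.6  5.8] M [0.2  0.06 0.  ]
21.23 [ 0.6223 -0.1499  0.0935] dF [-0.4 -1.1  8.3] M [0.17 0.16 0.01]
21.48 [ 0.6223 -0.15    0.0935] dF [-3.2 -1.2 10.7] M [0.16 0.39 0.06]
21.73 [ 0.6224 -0.1499  0.0933] dF [-3.3 -1.3 13.5] M [ 0.12  0.55 -0.04]
21.98 [ 0.6224 -0.1499  0.0932] dF [-4.  -1.2 16.8] M [ 0.09  0.79 -0.05]
STOP
0.092 False
```

View pics/sd.png

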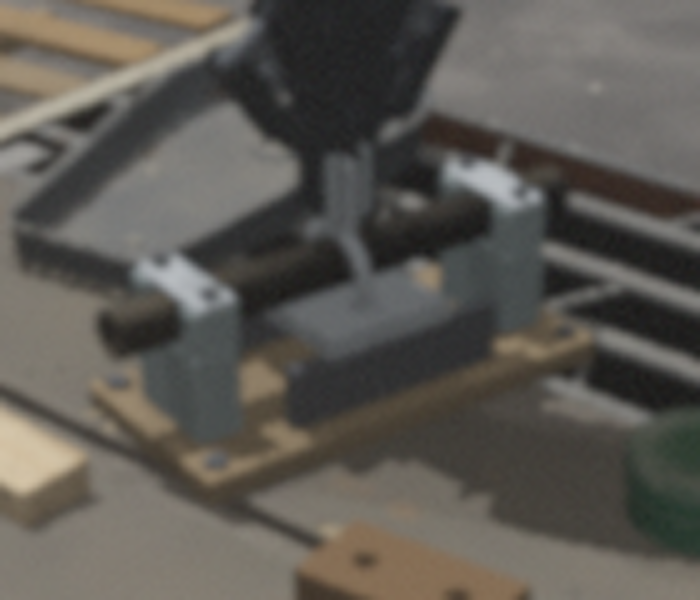

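View pics/wd.png

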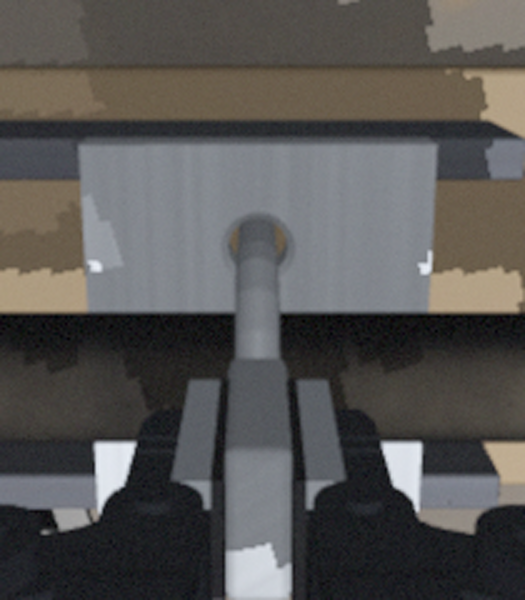

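```bash
python3 - <<'E'
from h import *
p=lambda:(lambda s:print(round(s["time"],2),np.round(s["tcp_pos"],4),np.round(s["contact_force"],1),round(s["width"],4)))(get_state())
ctrl.movel([.6223,-.1499,.0930],max_speed=.02);p()
ctrl.ungrasp();p();ctrl.pause(.3)
ctrl.movel([.6223,-.1499,.14],max_speed=.06);p()
ctrl.movel([.6223,-.1499,.22],max_speed=.15);ctrl.pause(.3);p()
T=wristT();im,d=vision.grab_frame("wrist");cv2.imwrite("pics/wf.png",im);np.savez("pics/wf.npz",T=T,d=d)
P=cloud("wrist",d,T);c=np.array([.6211,-.1544]);a=np.radians(75.52);u=np.array([np.cos(a),np.sin(a)]);v=np.array([u[1],-u[0]])
D=P[...,:2]-c;s=D@u;t=D@v;z=P[...,2]
m=(abs(s)<.05)&(abs(t)<.04)&(z>.11)&(z<.15);q=P[m];print(m.sum(),"top z",np.median(q[:,2]),"s,t",s[m].mean(),t[m].mean())
r=cv2.minAreaRect((np.stack([t[m],s[m]],1)*1000).astype(np.float32));print(r)
mt=(abs(t)<.004)&(abs(abs(s)-.05)<.02)&(z<.1);print("tube top",np.median(z[mt]))
im,d=vision.grab_frame("scene");cv2.imwrite("pics/sf.png",cv2.resize(im[130:250,220:360],None,fx=5,fy=5,interpolation=2))
E
```

```text
22.32 [ 0.6224 -0.1499  0.0934] [-2.7 -0.1  7.3] 0.0092
23.05 [ 0.6223 -0.1499  0.093 ] [ 0.1 -0.2  0.3] 0.0853
24.28 [ 0.6221 -0.15    0.1397] [-0.2 -0.2  0.8] 0.0851
25.27 [ 0.622  -0.1499  0.2192] [ 0.7 -0.1 -0.4] 0.0852
558 top z 0.12500818314206252 s,t 0.004746167016334417 -0.0018435272401741668
((-0.4669837951660156, 4.8024492263793945), (23.660770416259766, 9.722997665405273), 0.2730661630630493)
tube top 0.0831009791054276
```

View pics/wf.png

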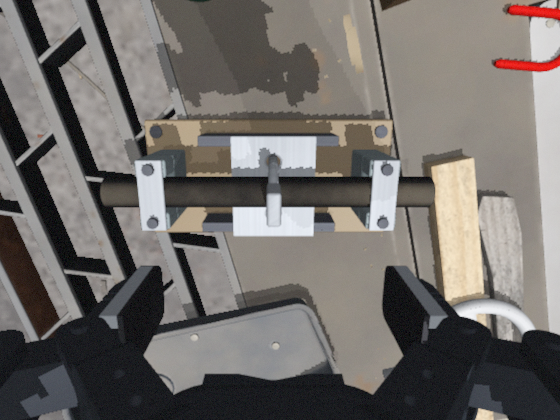

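View pics/sf.png

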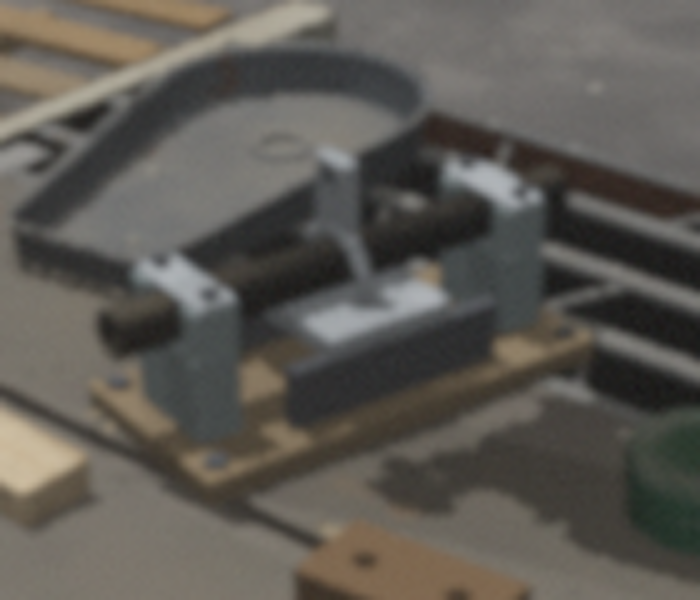

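```bash
python3 -c "
from station import ticket;print(ticket.close_job())"
```

```text
the job is handed in; nothing more can be done
None
```

The U-bolt is clamped over the tube with both legs through the plate, released, and the job was handed in at about 25 s of the 64 s allowed. No verdict was reported.

- **What I did:** I chose the bare steel U-bolt in the rack over the red and yellow look-alikes. I gripped it by its tab and lifted it out. The camera showed the plate holes about 5 mm along +y of the stand's middle, so I lined up there and lowered in small force-checked steps. The largest push at a check was about 17 N, when the bow met the tube; then I let go and backed off.
- **Final checks:**
  - Tab top is 41.9 mm above the tube top; 42 mm is fully home.
  - It sits about 0.5 mm off across the tube and 4.8 mm along it, and is square within 0.3°.
  - I did not measure uprightness after release; it looks upright in the pictures.
  - Nothing touched the gripper, and the stand and rack show no change. I did not re-measure the wax tin, sanding block or wedge, but the arm never worked near them.
- **What disagreed:**
  - Before the grasp, the wrist camera showed the U-bolt leaning about 3 mm in the rack and the top camera showed none. A close look confirmed the lean, and gripping it set it straight.
  - The button resistance did not show clearly where I expected it: the push rose to about 7 N some 3 mm above home. The final height and pictures still agree that the bolt is fully down.

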